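# Space out the biscuits and hold the sieve over them

## Robot

A 6-joint arm with a two-finger parallel gripper is mounted at the origin on the work surface. World frame = base frame: x ahead of the robot, y to its left, z up, the work surface at z = 0. Lengths are in m, angles in rad, forces in N, time in s.
With the tool pointing down it reaches from about 0.35 to 0.975 m from the base axis. Payload 4.9 kg.
Tool frame: the origin (TCP) lies on the centre line of the jaws, within the pads' length; the fingertips stand 8 mm ahead of it and the grasp point (between the pads) lies 11 mm behind it; z points along the fingers, y is the line along which they close (so a half turn about z gives the same grasp; the last joint's range is limited). The gripper opens to 85 mm and grips with 20 to 120 N. Pads are 22 mm wide; open, the fingers measure 114 mm over their backs; the gripper's body (76 mm by 85 mm) begins 54 mm behind the grasp point. The pads swing forward as they close: fully open they stand 13 mm farther back than shut.
Start: joints at [1.039, 0.053, 1.613, -0, 1.476, -0.119], TCP at [0.251, 0.572, 0.239] pointing down, gripper open.
Joint ranges: [-3.01, 3.01], [-1.01, 2.22], [0.06, 2.58], [-1.02, 4.17], [0.09, 2.62], [-3.14, 3.14]. Speed limits (rad/s): [2.57, 2.57, 3.14, 3.14, 3.14, 3.14].

## Interface

Orientations are given as a rotation vector (axis times angle).
In Python, from station import ctrl gives the robot as it stands.
- The arm moves only by the shell command python3 -m jog 'ROWS' [FORCE]. ROWS is rows parted by semicolons, their numbers by spaces, 1 to 20 of them, each of 7 numbers: the finger opening in m, then dx, dy, dz in m, then a rotation vector rx, ry, rz in rad; each row is the pose to reach, as a shift and turn from the pose commanded when the command began, along the tool's axes at that moment; what a row does not reach only later rows make up. A row lasts 1/12 s, in which the tool goes at most 0.0417 m and 0.125 rad, less where a joint would pass 70% of its speed; a pose out of reach is approached as far as the arm can. The fingers move at their own pace and stop on an object; FORCE is the grip in N (left out, the last holds). Time passes only in rows, so rows that do not move let the fingers close. It prints the time, the measured TCP pose, the force, the opening and the grip force at its end.
- ctrl.get_obs(): the state, without advancing time (a new reading comes with each control period).
- ctrl.get_image(name): name is "scene" or "top" or "wrist"; returns the picture (420x560x3 uint8, red, green, blue); there is no depth.
- ctrl.camera_params(name): a dict with "fx", "fy", "cx", "cy" (pixels), "T" (4x4, takes a point from camera to world coordinates); the wrist camera has in their place "tool_from_camera" (4x4, takes a point from camera to tool coordinates, whose origin is the TCP and whose axes are the flange's). Camera axes: x right, y down, z forward; pixel columns grow to the right and rows downward; lengths in m; the calibration is good to about 2 mm. A picture is of the moment at which its call begins: read the wrist's pose just before it. camera_params takes no time and is no camera call.
- ctrl.finish_job(): hands the job in; it is judged then, once.
Trained networks look in the newest picture that a camera, given by its name, has taken for a name from the list of things; names that differ only in an ending like _2 or _b are one class to them, and where a whole thing is asked for, a point or a joint stands for the part that bears it (a point fixed in the world has none). Each returns a list of dicts, best first, with "p" (0 to 1); they miss things now and then, are a little off and sometimes report something else, mostly with a low value. They report only what shows in the picture. A call takes as long as a camera call. They do not tell look-alikes from the thing itself.
- ctrl.find_in(camera, thing): "extent" ([left, top, right, bottom] in pixels, round what is visible of it).
- ctrl.cut_out(camera, thing): "mask" (420x560 bool, what is visible of it) and "extent" ([left, top, right, bottom] in pixels, round what is visible of it).
- ctrl.tip_of(camera, thing): "xy" ([column, row] in pixels: a listed point, or the origin of a listed thing).
The state is a dict: "t": time; "q": joint angles; "dq": joint speeds; "effort": joint torques, N m; "tool_pos": TCP position; "tool_rot": TCP orientation; "contact_force": force on the tool from outside, world axes, zero at the start; "wrist_torque": the same for the moment, N m; "opening": finger opening in m; "grip_force": force on a finger pad.
Only numpy, scipy, OpenCV 4.12 (cv2) and the standard library are available. Lean on these libraries where they do the work, as an engineer would, in place of code of your own. Each camera call takes 0.05 s, during which the arm holds its last target. There are 200 camera calls.

## Task

Spread the heap of five round biscuits out on the dark baking tray so that they all lie flat with at least a finger's width between any two. Then take the white sieve by its handle off the mould it rests on and hold it still and level over the middle of the tray, its underside about 10 cm above the tray floor, so that a colleague can spoon icing sugar into it; finish while still holding it there. Leave the moulds and everything else standing where they are.

Things in the scene. Friction and masses are not known exactly. Their poses are not given: they have to be found in the camera images.
- biscuit0: Golden-brown round almond biscuit, loose, 22 g: 38 mm across (straight sides from 4 to 15 mm up), domed top, 28 mm high. Origin at the centre of its flat underside, z up. At the start the five lie side by side in a close cluster on the tray floor, about 41 mm centre to centre.
- biscuit1: Golden-brown round almond biscuit, loose, 22 g: 38 mm across (straight sides from 4 to 15 mm up), domed top, 28 mm high. Origin at the centre of its flat underside, z up. At the start the five lie side by side in a close cluster on the tray floor, about 41 mm centre to centre.
- biscuit2: Golden-brown round almond biscuit, loose, 22 g: 38 mm across (straight sides from 4 to 15 mm up), domed top, 28 mm high. Origin at the centre of its flat underside, z up. At the start the five lie side by side in a close cluster on the tray floor, about 41 mm centre to centre.
- biscuit3: Golden-brown round almond biscuit, loose, 22 g: 38 mm across (straight sides from 4 to 15 mm up), domed top, 28 mm high. Origin at the centre of its flat underside, z up. At the start the five lie side by side in a close cluster on the tray floor, about 41 mm centre to centre.
- biscuit4: Golden-brown round almond biscuit, loose, 22 g: 38 mm across (straight sides from 4 to 15 mm up), domed top, 28 mm high. Origin at the centre of its flat underside, z up. At the start the five lie side by side in a close cluster on the tray floor, about 41 mm centre to centre.
- tray_centre (a point): Middle of the floor of the dark baking tray, on its upper face, 4 mm above the table. The tray is fixed, level, 260 mm inside along this frame's x and 200 mm along y; its rim stands 13 mm above the floor and is 4 mm thick, with a 5 mm bead round its top edge.
- sieve: White plastic hand sieve, loose, about 75 g, centre of mass near x = -18 mm. Origin at the centre of the underside of its round bowl; z up along the bowl's axis; the handle runs to -x. Bowl 80 mm across at the rim, 40 mm at the foot, 38 mm high. Across from the handle a lug, 22 mm wide and 8 mm thick, reaches to x = +67 mm.
- sieve_handle (a point): Middle of the sieve's handle, a good place to grip across its width: x = -110, z = 34 mm in the sieve's frame, half-way through its thickness; axes as the sieve's. The handle is a flat bar 16 mm wide (y), 8 mm thick (z 30 to 38 mm), from x = -58 to -181 mm, ending in a 22 mm disc; its root at the bowl is 24 mm wide.
- mould_rest: Open aluminium pudding mould, 106 mm across the rim, 86 mm across the foot, 52 mm high, walls about 3.5 mm, loose; origin at the centre of its underside, z up. 220 g. At the start the sieve's handle and lug lie on its rim, the bowl hanging inside, the bowl's underside 22 mm above the table: lift the sieve straight up 35 mm or more to clear it.
- mould_left: Open aluminium pudding mould, 106 mm across the rim, 86 mm across the foot, 52 mm high, walls about 3.5 mm, loose; origin at the centre of its underside, z up. Bystander at the robot's left.
- dariole: Small open aluminium mould, 62 mm across the rim, 52 mm high, loose, between the tray and the sieve's mould; origin at the centre of its underside. Bystander.
- jam_jar: Amber glass jam jar with a red cap, 66 mm across, 85 mm high, loose; origin at the centre of its underside. Bystander at the robot's right.
- brush: Pastry brush lying on the table, 170 mm long along its x axis, loose. Bystander at the robot's right.
- scraper: Steel dough scraper with a wooden grip, lying flat on the table, 110 x 88 mm and 12 mm high, loose; origin near its middle. Bystander at the robot's left.
There are look-alikes about, which are no part of the job. What is shaped like the biscuit0 but green or red is not meant.

How it is judged:
By the outcome, as a careful person would: the job done as asked, in the order asked, and still so for the second after the job is handed in, while the arm keeps its last pose, push and grip.
It also fails if it takes over 72 s, if anything falls off the work surface, if the arm or the gripper's body presses on something with over 40 N, if the wrist force passes 120 N, or if a joint passes its speed limit or range.

## Working session

There is one attempt and no reset: what is moved stays moved. The work goes in short steps, Python scripts to look and compute and a shell command to move; the robot and the scene stay as the last step left them, time stands still between calls to the robot, and variables do not carry over. Pictures are saved under pics/ and viewed, at most 10 in all, crops included, and the job is handed in when it is done.

```bash
mkdir -p pics; ls
python3 - <<'E'
from station import ctrl
import cv2,numpy as np
o=ctrl.get_obs();print(o['t'],o['tool_pos'],o['tool_rot'],o['opening'])
for n in("top","scene"):
    cv2.imwrite(f"pics/{n}0.png",ctrl.get_image(n)[:,:,::-1])
    print(n,ctrl.camera_params(n))
print(ctrl.camera_params("wrist"))
for th in("biscuit0","sieve","mould_rest","dariole"):
    print(th,[(np.round(d['p'],2),np.round(d['extent'])) for d in ctrl.find_in("top",th)])
for th in("biscuit0","sieve","sieve_handle","tray_centre","mould_rest","dariole"):
    print(th,[(np.round(d['p'],2),np.round(d['xy'],1)) for d in ctrl.tip_of("top",th)])
E
```

```text
pics
0.0 [0.25043937 0.57195898 0.23803527] [-0.6437038  -3.07426828  0.00312859] 0.08568712341816674
top {'fx': 389.8312881953337, 'fy': 389.8312881953337, 'cx': 282.56074050956755, 'cy': 203.28132141629712, 'T': array([[-0.01968293, -0.985152  ,  0.17055239,  0.34880689],
       [-0.99979536,  0.01859712, -0.00796187,  0.00408274],
       [ 0.00467187, -0.1706742 , -0.98531644,  1.02456603],
       [ 0.        ,  0.        ,  0.        ,  1.        ]])}
scene {'fx': 409.29808474430615, 'fy': 409.29808474430615, 'cx': 278.02762038602776, 'cy': 204.22457543537305, 'T': array([[ 0.5275691 ,  0.71059166, -0.46554305,  1.02512772],
       [ 0.84945677, -0.447523  ,  0.27954671, -0.31180318],
       [-0.00969766, -0.54293891, -0.8397162 ,  0.99398803],
       [ 0.        ,  0.        ,  0.        ,  1.        ]])}
{'fx': 327.5041260858063, 'fy': 327.5041260858063, 'cx': 273.7862212630205, 'cy': 210.36353043128378, 'tool_from_camera': array([[ 2.49122991e-04, -9.57565316e-01, -2.88216246e-01,
         7.40444691e-02],
       [ 9.99999855e-01,  1.01165921e-04,  5.28249119e-04,
         1.3
[... 816 characters left out ...]
[(np.float64(0.76), array([225.9, 264.9])), (np.float64(0.74), array([203.1, 196.9])), (np.float64(0.69), array([220.9, 174.6])), (np.float64(0.66), array([209.1, 182.2])), (np.float64(0.53), array([279.1, 176.1])), (np.float64(0.46), array([227.8, 189.5])), (np.float64(0.43), array([211.4, 205.7]))]
sieve [(np.float64(0.83), array([350.6, 167.9])), (np.float64(0.67), array([207.8, 183.3]))]
sieve_handle [(np.float64(0.58), array([344.5, 203.4]))]
tray_centre [(np.float64(0.73), array([134.4, 178.9])), (np.float64(0.59), array([213.6, 190.1]))]
mould_rest [(np.float64(0.96), array([346.6, 168.8])), (np.float64(0.49), array([200.1, 196.8]))]
dariole [(np.float64(0.62), array([282.8, 147.1]))]
```

Run:
```python
import cv2
im=cv2.imread("pics/top0.png");c=im[100:300,90:400];cv2.imwrite("pics/c0.png",cv2.resize(c,None,fx=2.5,fy=2.5,interpolation=cv2.INTER_CUBIC))
```

```text
(no output)
```

View pics/c0.png

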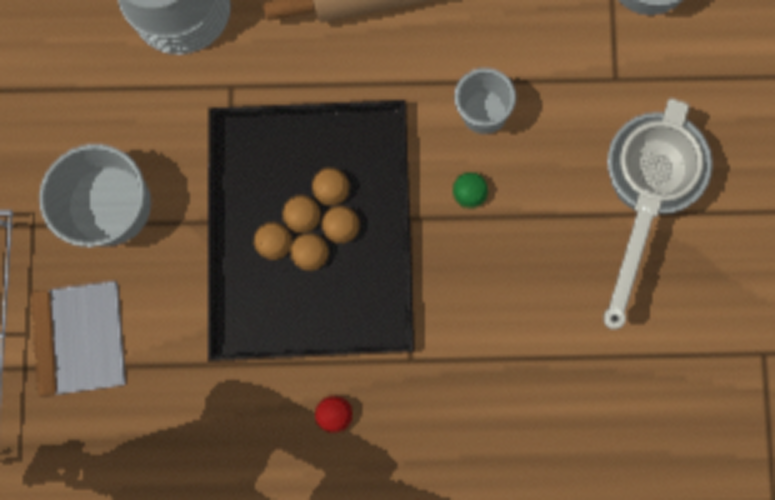

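View pics/scene0.png

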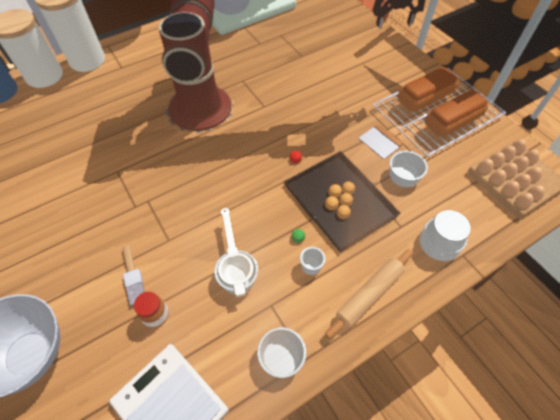

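The top view shows the tray with rim corners near full-image pixels (174,142), (252,140), (255,241) and (174,243). The five biscuits form a W near (222,174), (210,186), (226,190), (199,196) and (214,200). The sieve bowl is near (354,163) with its handle end at (336,227). The dariole is at (284,139), and the green and red look-alikes lie outside the tray.

```bash
cat > h.py <<'E'
import numpy as np,cv2
from scipy.spatial.transform import Rotation as R
from station import ctrl
def ray(cam,uv,z,obs=None):
    c=ctrl.camera_params(cam)
    if cam=="wrist":
        B=np.eye(4);B[:3,:3]=R.from_rotvec(obs['tool_rot']).as_matrix();B[:3,3]=obs['tool_pos'];T=B@c['tool_from_camera']
    else:T=c['T']
    d=T[:3,:3]@[(uv[0]-c['cx'])/c['fx'],(uv[1]-c['cy'])/c['fy'],1]
    return T[:3,3]+d*(z-T[2,3])/d[2]
def blobs(im,lo,hi,amin=20):
    m=cv2.inRange(cv2.cvtColor(im,cv2.COLOR_RGB2HSV),lo,hi)
    n,l,s,c=cv2.connectedComponentsWithStats(m);return [(s[i,4],c[i]) for i in range(1,n) if s[i,4]>amin]
def go(p,yaw=None,obs=None):
    "shift/turn in tool axes to world p, tool down with closing line (y) at world angle yaw (mod pi)"
    o=obs or ctrl.get_obs();r=R.from_rotvec(o['tool_rot']);y=r.as_matrix()[:,1];cur=np.arctan2(y[1],y[0])
    if yaw is None:yaw=cur
    d=(yaw-cur+np.pi/2)%np.pi-np.pi/2;a=cur+d
    Y=np.array([np.cos(a),np.sin(a),0]);Z=np.array([0,0,-1.]);M=np.c_[np.cross(Y,Z),Y,Z]
    return np.round(r.inv().apply(np.array(p)-o['tool_pos']),4),np.round((r.inv()*R.from_matrix(M)).as_rotvec(),3)
E
python3 - <<'E'
from h import *
f=lambda x,y:np.array([x,y])/2.5+[90-.3,100-.3]
for n,p in zip("ABCDE",[(331,186),(301,214),(341,224),(272,240),(310,251)]):print(n,ray("top",f(*p),.020).round(4))
print([ray("top",f(*p),.017).round(3) for p in[(210,105),(405,100),(413,352),(210,358)]])
print("sieve bowl,hend,lug",[ray("top",f(*p),.06).round(3) for p in[(661,158),(615,318),(676,106)]])
print("dar",ray("top",f(485,98),.052).round(3))
print(ctrl.get_obs()['tool_pos'])
E
```

```text
A [0.6041 0.1545 0.02  ]
B [0.5744 0.1859 0.02  ]
C [0.5628 0.1437 0.02  ]
D [0.547  0.2159 0.02  ]
E [0.5345 0.176  0.02  ]
[array([0.697, 0.286, 0.017]), array([0.699, 0.076, 0.017]), array([0.427, 0.069, 0.017]), array([0.425, 0.278, 0.017])]
sieve bowl,hend,lug [array([ 0.617, -0.189,  0.06 ]), array([ 0.454, -0.135,  0.06 ]), array([ 0.672, -0.207,  0.06 ])]
dar [ 0.687 -0.01   0.052]
[0.2507443  0.57249392 0.23934551]
```

Run:
```python
from h import *
print(go([.56,.175,.17],np.radians(74.5)))
```

```text
(array([-0.4427, -0.24  ,  0.0693]), array([ 0.   ,  0.   , -0.142]))
```

```bash
python3 -m jog '.055 -.443 -.24 .069 0 0 -.142;.055 -.443 -.24 .069 0 0 -.142;.055 -.443 -.24 .069 0 0 -.142;.055 -.443 -.24 .069 0 0 -.142;.055 -.443 -.24 .069 0 0 -.142;.055 -.443 -.24 .069 0 0 -.142;.055 -.443 -.24 .069 0 0 -.142;.055 -.443 -.24 .069 0 0 -.142;.055 -.443 -.24 .069 0 0 -.142;.055 -.443 -.24 .069 0 0 -.142;.055 -.443 -.24 .069 0 0 -.142;.055 -.443 -.24 .069 0 0 -.142;.055 -.443 -.24 .069 0 0 -.142;.055 -.443 -.24 .069 0 0 -.142;.055 -.443 -.24 .069 0 0 -.142' 20
python3 - <<'E'
from h import *
o=ctrl.get_obs();im=ctrl.get_image("wrist");cv2.imwrite("pics/w1.png",im[:,:,::-1])
print(o['tool_pos'],np.linalg.norm(o['dq']))
P=[]
for d in ctrl.tip_of("wrist","biscuit0"):print(round(d['p'],2),np.round(d['xy']),ray("wrist",d['xy'],.004,o).round(4))
for d in ctrl.tip_of("wrist","tray_centre"):print("tray",round(d['p'],2),ray("wrist",d['xy'],.004,o).round(4))
for d in ctrl.find_in("wrist","biscuit0"):
    e=d['extent'];print(round(d['p'],2),np.round(e),ray("wrist",[(e[0]+e[2])/2,(e[1]+e[3])/2],.016,o).round(4))
E
```

```text
t: 1.85
tool_pos: [0.5601, 0.175, 0.1702]
tool_rot: [-0.426, -3.112, -0.001]
contact_force: [-0.3, 0.3, 0.2]
opening: 0.0554
grip_force: 0.0
[0.56005147 0.1749792  0.17019021] 0.04099030101402196
0.95 [266. 245.] [0.6079 0.1546 0.004 ]
0.89 [312. 168.] [0.5461 0.216  0.004 ]
0.89 [128. 268.] [0.5944 0.0137 0.004 ]
0.83 [243. 202.] [0.5602 0.1453 0.004 ]
0.68 [289. 204.] [0.5732 0.1865 0.004 ]
0.65 [270. 166.] [0.5337 0.1788 0.004 ]
tray 0.94 [0.5575 0.177  0.004 ]
tray 0.66 [0.536  0.1762 0.004 ]
0.96 [104. 257. 144. 294.] [0.5965 0.0139 0.016 ]
0.68 [223. 188. 263. 227.] [0.5619 0.1458 0.016 ]
0.66 [296. 150. 336. 190.] [0.5463 0.2181 0.016 ]
0.62 [246. 146. 286. 187.] [0.5313 0.1759 0.016 ]
0.62 [246. 224. 286. 262.] [0.6016 0.1566 0.016 ]
0.55 [269. 186. 309. 226.] [0.5717 0.1865 0.016 ]
```

View pics/w1.png

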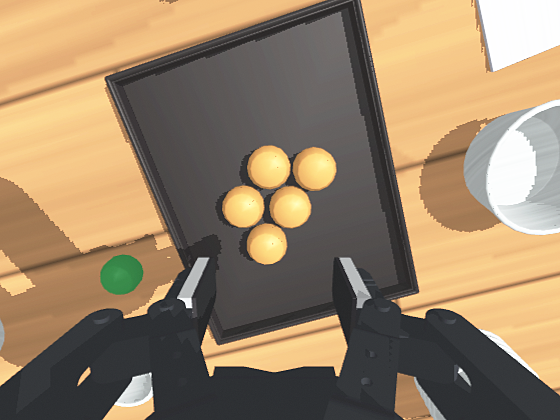

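The wrist view shows all five biscuits flat on the tray at pixels (266,245), (289,204), (243,202), (315,168) and (268,166), with the fingers at the bottom. The network and the top view agree to within about 3 mm. I'll start with A.

Run:
```python
from h import *
Y=np.radians(74.5)
for p in([.603,.1555,.07],[.603,.1555,.013],[.603,.1555,.075],[.645,.127,.075],[.645,.127,.014],[.645,.127,.075]):print(go(p,Y))
```

```text
(array([-0.0474, -0.0087,  0.1007]), array([0.   , 0.   , 0.002]))
(array([-0.0474, -0.0087,  0.1577]), array([0.   , 0.   , 0.002]))
(array([-0.0474, -0.0087,  0.0957]), array([0.   , 0.   , 0.002]))
(array([-0.0955, -0.025 ,  0.0957]), array([0.   , 0.   , 0.002]))
(array([-0.0955, -0.025 ,  0.1567]), array([0.   , 0.   , 0.002]))
(array([-0.0955, -0.025 ,  0.0957]), array([0.   , 0.   , 0.002]))
```

```bash
python3 -m jog '.055 -.047 -.009 .1;.055 -.047 -.009 .1' 20 2>&1 | tail -3; python3 -m jog '.055 -.047 -.009 .1 0 0 0;.055 -.047 -.009 .1 0 0 0;.055 -.047 -.009 .1 0 0 0;.055 -.047 -.009 .1 0 0 0;.055 -.047 -.009 .13 0 0 0;.055 -.047 -.009 .157 0 0 0;.055 -.047 -.009 .157 0 0 0;.02 -.047 -.009 .157 0 0 0;.02 -.047 -.009 .157 0 0 0;.02 -.047 -.009 .157 0 0 0;.02 -.047 -.009 .157 0 0 0' 20
```

```text
Traceback (most recent call last):
ValueError: each row has 7 numbers
t: 2.97
tool_pos: [0.6047, 0.1542, 0.0161]
tool_rot: [0.423, 3.109, 0.002]
contact_force: [0.3, -0.4, -0.1]
opening: 0.0365
grip_force: 20.4
```

```bash
python3 -m jog '.02 0 0 -.03 0 0 0;.02 0 0 -.06 0 0 0;.02 -.02 -.007 -.06 0 0 0;.02 -.048 -.016 -.06 0 0 0;.02 -.048 -.016 -.06 0 0 0;.02 -.048 -.016 -.03 0 0 0;.02 -.048 -.016 -.012 0 0 0;.02 -.048 -.016 -.001 0 0 0;.02 -.048 -.016 -.001 0 0 0;.02 -.048 -.016 -.001 0 0 0' 20
python3 -m jog '.055 0 0 0 0 0 0;.055 0 0 0 0 0 0;.055 0 0 0 0 0 0;.055 0 0 -.04 0 0 0;.055 0 0 -.08 0 0 0;.055 0 0 -.08 0 0 0' 20
python3 - <<'E'
from h import *
Y=np.radians(12.5)
print(go([.562,.1455,.08],Y),go([.562,.1455,.013],Y))
E
```

```text
t: 3.8
tool_pos: [0.6452, 0.1256, 0.0148]
tool_rot: [0.424, 3.112, 0.0]
contact_force: [-0.0, 0.7, -1.0]
opening: 0.0369
grip_force: 21.8
t: 4.3
tool_pos: [0.6507, 0.126, 0.1044]
tool_rot: [0.422, 3.098, 0.005]
contact_force: [1.4, 0.8, 2.5]
opening: 0.0551
grip_force: 0.0
(array([ 0.091 , -0.0051,  0.023 ]), array([0.013, 0.01 , 1.082])) (array([ 0.092 , -0.0055,  0.09  ]), array([0.013, 0.01 , 1.082]))
```

```bash
python3 -m jog '.055 .089 -.005 -.02 0 0 1.082;.055 .089 -.005 -.02 0 0 1.082;.055 .089 -.005 -.02 0 0 1.082;.055 .089 -.005 -.02 0 0 1.082;.055 .089 -.005 -.02 0 0 1.082;.055 .089 -.005 -.02 0 0 1.082;.055 .089 -.005 -.02 0 0 1.082;.055 .089 -.005 -.02 0 0 1.082;.055 .089 -.005 -.02 0 0 1.082;.055 .089 -.005 -.02 0 0 1.082;.055 .089 -.005 -.02 0 0 1.082' 20
cat >> h.py <<'E'
def look(n):
    o=ctrl.get_obs();im=ctrl.get_image("wrist");cv2.imwrite(f"pics/{n}.png",im[:,:,::-1])
    print(o['tool_pos'].round(4),o['tool_rot'].round(3))
    for d in ctrl.find_in("wrist","biscuit0"):
        e=d['extent'];print(round(d['p'],2),np.round(e),ray("wrist",[(e[0]+e[2])/2,(e[1]+e[3])/2],.016,o).round(4))
E
python3 - <<'E'
from h import *
look("w2")
Y=np.radians(12.5)
print(go([.562,.1455,.08],Y),go([.562,.1455,.013],Y))
E
```

```text
t: 5.22
tool_pos: [0.5581, 0.1445, 0.1147]
tool_rot: [1.964, 2.452, 0.001]
contact_force: [0.6, 0.4, 0.0]
opening: 0.0551
grip_force: 0.0
[0.5581 0.1445 0.1147] [1.964e+00 2.452e+00 1.000e-03]
0.88 [  1. 121.  44. 173.] [0.3757 0.1553 0.016 ]
0.82 [251.  84. 303. 144.] [0.5443 0.2158 0.016 ]
0.8 [254. 188. 302. 240.] [0.5603 0.1464 0.016 ]
0.67 [264. 345. 305. 372.] [0.5949 0.0211 0.016 ]
0.64 [281. 138. 335. 190.] [0.5732 0.1873 0.016 ]
0.56 [351. 237. 404. 282.] [0.6442 0.127  0.016 ]
0.55 [223. 138. 271. 190.] [0.5309 0.1777 0.016 ]
(array([0.0002, 0.004 , 0.0345]), array([0.   , 0.   , 0.002])) (array([0.0002, 0.004 , 0.1015]), array([0.   , 0.   , 0.002]))
```

View pics/w2.png

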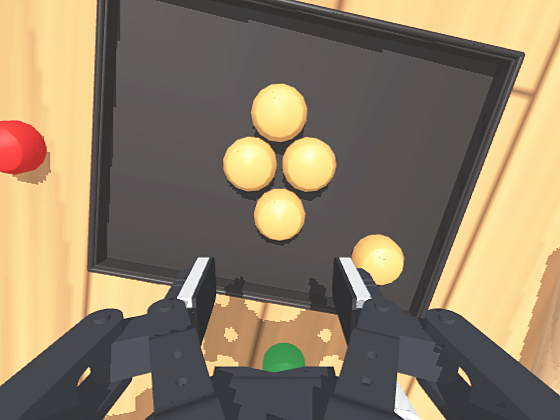

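A now lies alone at pixel (378,260). C at (278,214) is free for the next grasp.

```bash
python3 -m jog '.055 .001 .003 .04 0 0 0;.055 .001 .003 .075 0 0 0;.055 .001 .003 .101 0 0 0;.055 .001 .003 .101 0 0 0;.02 .001 .003 .101 0 0 0;.02 .001 .003 .101 0 0 0;.02 .001 .003 .101 0 0 0;.02 .001 .003 .101 0 0 0' 20
python3 -m jog '.02 0 0 -.03 0 0 0;.02 0 0 -.06 0 0 0;.02 -.003 -.035 -.06 0 0 0;.02 -.006 -.07 -.06 0 0 0;.02 -.006 -.084 -.06 0 0 0;.02 -.006 -.084 -.06 0 0 0;.02 -.006 -.084 -.03 0 0 0;.02 -.006 -.084 -.012 0 0 0;.02 -.006 -.084 -.001 0 0 0;.02 -.006 -.084 -.001 0 0 0;.02 -.006 -.084 -.001 0 0 0' 20
python3 -m jog '.055 0 0 0 0 0 0;.055 0 0 0 0 0 0;.055 0 0 0 0 0 0;.055 0 0 -.035 0 0 0;.055 0 0 -.07 0 0 0;.055 .03 .03 -.07 0 0 0;.055 .055 .06 -.07 0 0 0;.055 .078 .084 -.07 0 0 0;.055 .078 .084 -.07 0 0 0;.055 .078 .084 -.07 0 0 0' 20
python3 - <<'E'
from h import *
look("w3")
Y=np.radians(12.5)
print(go([.545,.2165,.013],Y))
E
```

```text
t: 5.98
tool_pos: [0.5611, 0.1461, 0.014]
tool_rot: [1.966, 2.45, 0.001]
contact_force: [-0.2, -0.2, -0.3]
opening: 0.0368
grip_force: 21.0
t: 6.9
tool_pos: [0.4807, 0.1221, 0.0144]
tool_rot: [-1.967, -2.45, -0.0]
contact_force: [-0.0, 0.2, -0.4]
opening: 0.0369
grip_force: 21.6
t: 7.73
tool_pos: [0.5459, 0.2175, 0.0848]
tool_rot: [1.964, 2.451, 0.001]
contact_force: [-0.5, 0.3, 0.1]
opening: 0.0549
grip_force: 0.0
[0.5459 0.2175 0.0848] [1.964e+00 2.451e+00 1.000e-03]
0.83 [277. 246. 329. 305.] [0.5724 0.1891 0.016 ]
0.74 [246. 202. 300. 260.] [0.5456 0.2161 0.016 ]
0.7 [216. 249. 271. 305.] [0.533  0.1791 0.016 ]
0.58 [  0. 232.  31. 284.] [0.3802 0.1595 0.016 ]
0.46 [141. 312. 144. 313.] [0.4681 0.1359 0.016 ]
(array([0.0004, 0.0006, 0.071 ]), array([-0.001,  0.   ,  0.   ]))
```

```bash
python3 -m jog '.055 -.001 0 .04 0 0 0;.055 -.001 0 .071 0 0 0;.055 -.001 0 .071 0 0 0;.02 -.001 0 .071 0 0 0;.02 -.001 0 .071 0 0 0;.02 -.001 0 .071 0 0 0;.02 -.001 0 .071 0 0 0' 20
python3 -m jog '.02 0 0 -.03 0 0 0;.02 0 0 -.06 0 0 0;.02 .015 -.035 -.06 0 0 0;.02 .024 -.062 -.06 0 0 0;.02 .024 -.062 -.06 0 0 0;.02 .024 -.062 -.03 0 0 0;.02 .024 -.062 -.012 0 0 0;.02 .024 -.062 -.001 0 0 0;.02 .024 -.062 -.001 0 0 0;.02 .024 -.062 -.001 0 0 0' 20
python3 -m jog '.055 0 0 0 0 0 0;.055 0 0 0 0 0 0;.055 0 0 0 0 0 0;.055 0 0 -.035 0 0 0;.055 0 0 -.07 0 0 0;.055 0 0 -.07 0 0 0;.055 0 0 -.07 0 0 0' 20
python3 - <<'E'
from h import *
Y=np.radians(85)
for p in([.573,.1875,.08],[.573,.1875,.013]):print(go(p,Y))
E
```

```text
t: 8.42
tool_pos: [0.5456, 0.2151, 0.0142]
tool_rot: [1.967, 2.449, 0.001]
contact_force: [0.2, 0.3, 0.4]
opening: 0.0367
grip_force: 20.1
t: 9.25
tool_pos: [0.4799, 0.2253, 0.0143]
tool_rot: [-1.967, -2.45, 0.0]
contact_force: [-0.5, -0.0, 0.3]
opening: 0.0366
grip_force: 20.8
t: 9.83
tool_pos: [0.4821, 0.2261, 0.0879]
tool_rot: [1.964, 2.447, 0.009]
contact_force: [-0.5, 0.5, -0.5]
opening: 0.055
grip_force: 0.0
(array([-0.0574,  0.0804,  0.0084]), array([ 0.006,  0.004, -1.265]))
(array([-0.0574,  0.0799,  0.0754]), array([ 0.006,  0.004, -1.265]))
```

```bash
python3 -m jog '.055 -.057 .082 .005 0 0 -1.265;.055 -.057 .082 .005 0 0 -1.265;.055 -.057 .082 .005 0 0 -1.265;.055 -.057 .082 .005 0 0 -1.265;.055 -.057 .082 .005 0 0 -1.265;.055 -.057 .082 .005 0 0 -1.265;.055 -.057 .082 .005 0 0 -1.265;.055 -.057 .082 .005 0 0 -1.265;.055 -.057 .082 .005 0 0 -1.265;.055 -.057 .082 .005 0 0 -1.265;.055 -.057 .082 .005 0 0 -1.265;.055 -.057 .082 .005 0 0 -1.265' 20
python3 - <<'E'
from h import *
look("w4")
Y=np.radians(85)
for p in([.573,.187,.013],[.645,.227,.013]):print(go(p,Y))
E
```

```text
t: 10.83
tool_pos: [0.5712, 0.1873, 0.0781]
tool_rot: [-0.142, -3.136, 0.001]
contact_force: [-0.7, 0.8, 0.2]
opening: 0.0553
grip_force: 0.0
[0.5712 0.1873 0.0781] [-1.420e-01 -3.136e+00  1.000e-03]
0.91 [298.  37. 364. 109.] [0.4798 0.228  0.016 ]
0.9 [104.  59. 177. 126.] [0.4804 0.1207 0.016 ]
0.81 [244. 204. 300. 266.] [0.5721 0.1863 0.016 ]
0.77 [199. 314. 225. 361.] [0.6457 0.1371 0.016 ]
0.65 [219. 145. 284. 205.] [0.5327 0.1778 0.016 ]
0.65 [  2. 260.  54. 318.] [0.5962 0.0198 0.016 ]
(array([-0.0016, -0.0002,  0.0656]), array([-0.   , -0.001, -0.003]))
(array([-0.0697,  0.0461,  0.0655]), array([-0.   , -0.001, -0.003]))
```

```bash
python3 -m jog '.055 -.001 0 .035 0 0 0;.055 -.001 0 .065 0 0 0;.055 -.001 0 .065 0 0 0;.02 -.001 0 .065 0 0 0;.02 -.001 0 .065 0 0 0;.02 -.001 0 .065 0 0 0;.02 -.001 0 .065 0 0 0' 20
python3 -m jog '.02 0 0 -.03 0 0 0;.02 0 0 -.06 0 0 0;.02 -.03 .02 -.06 0 0 0;.02 -.068 .046 -.06 0 0 0;.02 -.068 .046 -.06 0 0 0;.02 -.068 .046 -.06 0 0 0;.02 -.068 .046 -.03 0 0 0;.02 -.068 .046 -.012 0 0 0;.02 -.068 .046 -.001 0 0 0;.02 -.068 .046 -.001 0 0 0;.02 -.068 .046 -.001 0 0 0' 20
python3 -m jog '.055 0 0 0 0 0 0;.055 0 0 0 0 0 0;.055 0 0 0 0 0 0;.055 0 0 -.035 0 0 0;.055 0 0 -.07 0 0 0;.055 0 0 -.11 0 0 0;.055 0 0 -.15 0 0 0' 20
python3 - <<'E'
from h import *
for p in([.48,-.135,.18],):print(go(p,np.radians(71.7)))
E
```

```text
t: 11.52
tool_pos: [0.574, 0.1876, 0.016]
tool_rot: [0.138, 3.136, 0.001]
contact_force: [1.0, 0.7, 0.9]
opening: 0.0368
grip_force: 20.3
t: 12.43
tool_pos: [0.6441, 0.2269, 0.0154]
tool_rot: [-0.138, -3.138, 0.0]
contact_force: [-0.0, -0.0, -0.1]
opening: 0.0367
grip_force: 21.1
t: 13.02
tool_pos: [0.6441, 0.2271, 0.1667]
tool_rot: [-0.138, -3.138, 0.0]
contact_force: [0.4, 0.9, 0.7]
opening: 0.0552
grip_force: 0.0
(array([ 0.1318, -0.3751, -0.0131]), array([-0.   , -0.001,  0.232]))
```

```bash
python3 -m jog '.04 .132 -.375 -.013 0 0 .232;.04 .132 -.375 -.013 0 0 .232;.04 .132 -.375 -.013 0 0 .232;.04 .132 -.375 -.013 0 0 .232;.04 .132 -.375 -.013 0 0 .232;.04 .132 -.375 -.013 0 0 .232;.04 .132 -.375 -.013 0 0 .232;.04 .132 -.375 -.013 0 0 .232;.04 .132 -.375 -.013 0 0 .232;.04 .132 -.375 -.013 0 0 .232;.04 .132 -.375 -.013 0 0 .232;.04 .132 -.375 -.013 0 0 .232;.04 .132 -.375 -.013 0 0 .232' 60
python3 - <<'E'
from h import *
im=ctrl.get_image("top");cv2.imwrite("pics/top5.png",im[:,:,::-1])
for d in ctrl.find_in("top","biscuit0"):
    e=d['extent'];print(round(d['p'],2),np.round(e),ray("top",[(e[0]+e[2])/2,(e[1]+e[3])/2],.018).round(4))
c5=cv2.resize(im[100:300,90:400,::-1],None,fx=1.2,fy=1.2)
o=ctrl.get_obs();w=ctrl.get_image("wrist");cv2.imwrite("pics/w5.png",w[:,:,::-1])
for t,z in(("sieve_handle",.056),("sieve",.022),("mould_rest",0)):
    for d in ctrl.tip_of("wrist",t)[:2]:print(t,round(d['p'],2),np.round(d['xy']),ray("wrist",d['xy'],z,o).round(4))
for d in ctrl.cut_out("wrist","sieve_handle")[:1]:
    m=d['mask'].astype('uint8');cv2.imwrite("pics/m5.png",m*255)
cv2.imwrite("pics/v5.png",np.hstack([cv2.resize(w[:,:,::-1],None,fx=.75,fy=.75)[:240] if 0 else cv2.resize(w[:,:,::-1],(420,315)),cv2.copyMakeBorder(c5,0,75,0,0,cv2.BORDER_CONSTANT)[:315,:372]]))
E
```

```text
t: 14.1
tool_pos: [0.4806, -0.1344, 0.1786]
tool_rot: [0.5, 3.101, 0.001]
contact_force: [-0.4, -0.9, 0.1]
opening: 0.0403
grip_force: 0.0
0.64 [216. 261. 233. 272.] [0.3626 0.1473 0.018 ]
0.6 [272. 167. 285. 185.] [0.5972 0.0042 0.018 ]
0.59 [206. 199. 220. 208.] [0.5267 0.1769 0.018 ]
0.54 [185. 149. 205. 169.] [0.6472 0.2275 0.018 ]
0.48 [230. 213. 242. 226.] [0.482  0.1184 0.018 ]
0.44 [189. 213. 204. 228.] [0.4812 0.221  0.018 ]
0.44 [226. 152. 241. 164.] [0.6483 0.1248 0.018 ]
sieve_handle 0.62 [260. 244.] [ 0.5086 -0.1546  0.056 ]
sieve 0.77 [266. 328.] [ 0.6124 -0.1853  0.022 ]
mould_rest 0.76 [265. 318.] [ 0.6148 -0.1873  0.    ]
```

View pics/v5.png

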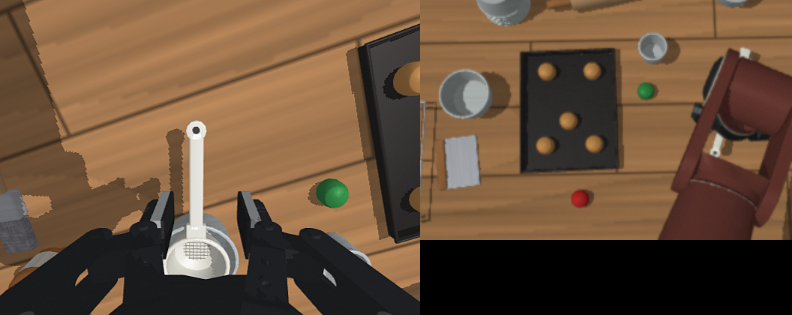

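The top view shows the five biscuits spread like the five on a die. The wrist view shows the handle running straight along the tool x axis, with its disc at wrist pixel (261,173) and its root near (261,308). Next I'll fit the handle's axis.

Run:
```python
from h import *
o=ctrl.get_obs();w=cv2.imread("pics/w5.png")
pts=[]
for r in range(195,285,15):
    s=w[r,225:300].astype(int);m=np.where((s.min(1)>150)&(s.max(1)-s.min(1)<45))[0]
    if len(m):pts.append(ray("wrist",[225+(m.min()+m.max())/2,r],.060,o));print(r,m.min()+225,m.max()+225,pts[-1].round(4))
pts=np.array(pts)
d=np.polyfit(pts[:,0],pts[:,1],1);yaw=np.arctan2(d[0],1);print(np.degrees(yaw))
disc=ray("wrist",[261,173],.060,o);ux=np.array([np.cos(yaw),np.sin(yaw)]);print("disc",disc)
# disc centre assumed at x~-181 or -192
for x in(-181,):
    p=disc[:2]+ux*(x*-1-110)/1000;p[1]=np.polyval(d,p[0]);g=[*p,.056];print("grip",g,"origin",p+ux*.110)
print(go(g,yaw+np.pi/2))
```

```text
195 253 270 [ 0.4672 -0.1395  0.06  ]
210 253 270 [ 0.479  -0.1436  0.06  ]
225 253 270 [ 0.491  -0.1477  0.06  ]
240 253 270 [ 0.5034 -0.1519  0.06  ]
255 253 270 [ 0.5162 -0.1563  0.06  ]
270 253 270 [ 0.5293 -0.1607  0.06  ]
-18.851541796850295
disc [ 0.4504887  -0.13423803  0.06      ]
grip [np.float64(0.5176801900010012), np.float64(-0.15676952215330914), 0.056] origin [ 0.62177968 -0.19231241]
(array([-0.0423, -0.01  ,  0.1222]), array([ 0.   , -0.   ,  0.011]))
```

```bash
python3 -m jog '.04 -.036 -.01 .04 0 0 .011;.04 -.036 -.01 .08 0 0 .011;.04 -.036 -.01 .11 0 0 .011;.04 -.036 -.01 .133 0 0 .011;.04 -.036 -.01 .133 0 0 .011;.04 -.036 -.01 .133 0 0 .011;.03 -.036 -.01 .133 0 0 .011;.022 -.036 -.01 .133 0 0 .011;.005 -.036 -.01 .133 0 0 .011;.005 -.036 -.01 .133 0 0 .011;.005 -.036 -.01 .133 0 0 .011' 60
```

```text
t: 15.37
tool_pos: [0.5131, -0.1562, 0.0475]
tool_rot: [0.516, 3.094, -0.002]
contact_force: [0.9, 0.3, 4.9]
opening: 0.0148
grip_force: 58.6
```

```bash
python3 -m jog '.005 0 0 -.01 0 0 0;.005 0 0 -.025 0 0 0;.005 0 0 -.045 0 0 0;.005 0 0 -.065 0 0 0;.005 0 0 -.085 0 0 0;.005 0 0 -.095 0 0 0;.005 0 0 -.095 0 0 0;.005 0 0 -.095 0 0 0;.005 0 0 -.095 0 0 0' 60
python3 - <<'E'
from h import *
o=ctrl.get_obs();w=ctrl.get_image("wrist");cv2.imwrite("pics/w6.png",w[:,:,::-1])
for d in ctrl.tip_of("wrist","sieve")[:1]:print(d['p'],d['xy'],ray("wrist",d['xy'],.117,o))
t=ctrl.get_image("top");s=ctrl.get_image("scene")
for c in("top","scene"):
  for n,z in(("sieve",.117),("mould_rest",0)):
    for d in ctrl.tip_of(c,n)[:2]:print(c,n,round(d['p'],2),ray(c,d['xy'],z))
a=cv2.resize(s[150:350,150:420,::-1],(540,400));b=cv2.resize(w[:,:,::-1],(260,195));cv2.imwrite("pics/v6.png",np.hstack([a,cv2.copyMakeBorder(b,0,205,0,0,cv2.BORDER_CONSTANT)]))
E
```

```text
t: 16.12
tool_pos: [0.5104, -0.1551, 0.1387]
tool_rot: [-0.517, -3.096, -0.001]
contact_force: [0.2, -0.4, -0.3]
opening: 0.0146
grip_force: 58.5
top mould_rest 0.26 [0.52753227 0.17182513 0.        ]
scene sieve 0.87 [ 0.61129123 -0.18981238  0.117     ]
scene sieve 0.62 [ 0.72387103 -0.04729757  0.117     ]
scene mould_rest 0.71 [ 0.61351131 -0.19520336  0.        ]
scene mould_rest 0.68 [ 0.68503398 -0.01038802  0.        ]
```

View pics/v6.png

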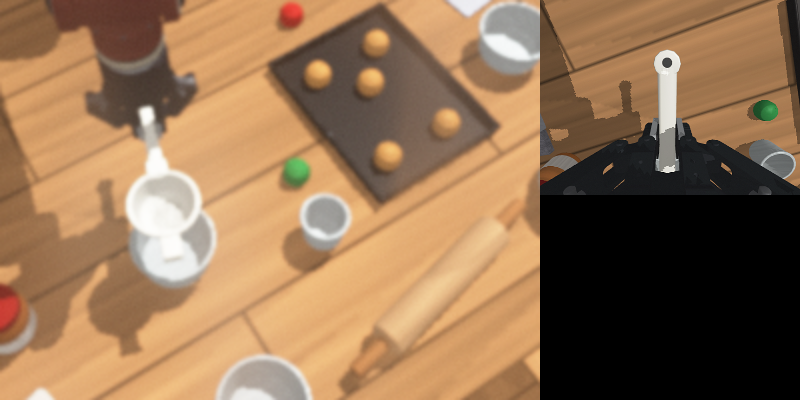

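The scene crop shows the sieve lifted clear and level, held by its handle. The mould is still standing at about (172,245) in the crop, and the biscuits are well apart. Next I'll carry the sieve over the tray.

```bash
python3 -m jog '.005 .005 .01 0 0 0 0;.005 .014 .028 0 0 0 0;.005 .027 .053 0 0 0 0;.005 .042 .083 0 0 0 0;.005 .057 .113 0 0 0 0;.005 .072 .142 0 0 0 0;.005 .087 .172 0 0 0 0;.005 .102 .202 0 0 0 0;.005 .117 .231 0 0 0 0;.005 .132 .26 0 0 0 0;.005 .146 .288 0 0 0 0;.005 .157 .309 0 0 0 0;.005 .164 .323 0 0 0 0;.005 .168 .33 .004 0 0 0;.005 .168 .33 .008 0 0 0;.005 .168 .33 .01 0 0 0;.005 .168 .33 .01 0 0 0;.005 .168 .33 .01 0 0 0;.005 .168 .33 .01 0 0 0' 60
python3 - <<'E'
from h import *
t=ctrl.get_image("top");s=ctrl.get_image("scene")
for c in("top","scene"):
  for n,z in(("sieve",.104),("tray_centre",.004),("mould_rest",0)):
    for d in ctrl.tip_of(c,n)[:2]:print(c,n,round(d['p'],2),np.round(d['xy']),ray(c,d['xy'],z).round(4))
cv2.imwrite("pics/top7.png",t[:,:,::-1]);cv2.imwrite("pics/scene7.png",s[:,:,::-1])
a=cv2.resize(s[130:280,220:410,::-1],(760,600),interpolation=cv2.INTER_CUBIC);cv2.imwrite("pics/v7.png",a)
E
```

```text
t: 18.1
tool_pos: [0.4599, 0.2103, 0.1302]
tool_rot: [-0.519, -3.098, 0.0]
contact_force: [0.6, 0.3, -0.5]
opening: 0.015
grip_force: 58.6
top sieve 0.61 [208. 182.] [0.5642 0.1751 0.104 ]
top tray_centre 0.93 [214. 190.] [0.5644 0.1785 0.004 ]
top tray_centre 0.32 [134. 179.] [0.5982 0.3935 0.004 ]
top mould_rest 0.91 [348. 170.] [ 0.6146 -0.1819  0.    ]
top mould_rest 0.38 [441. 222.] [ 0.4684 -0.4237  0.    ]
scene sieve 0.7 [345. 178.] [0.5578 0.1813 0.104 ]
scene tray_centre 0.79 [343. 200.] [0.5623 0.1849 0.004 ]
scene tray_centre 0.32 [372. 212.] [0.6412 0.2278 0.004 ]
scene mould_rest 0.97 [236. 277.] [ 0.6079 -0.1912  0.    ]
```

View pics/v7.png

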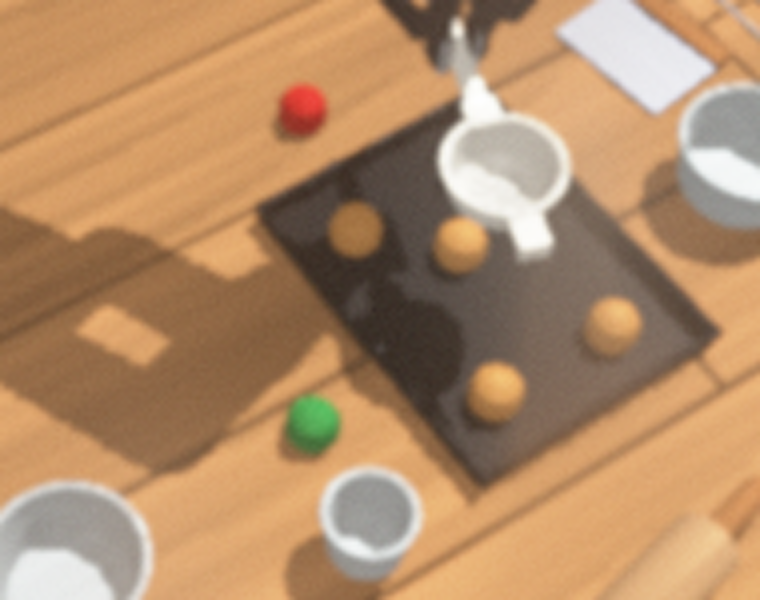

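Run:
```python
import cv2
im=cv2.imread("pics/top7.png");cv2.imwrite("pics/v8.png",cv2.resize(im[100:260,130:380],None,fx=3,fy=3,interpolation=cv2.INTER_CUBIC))
```

```text
(no output)
```

View pics/v8.png

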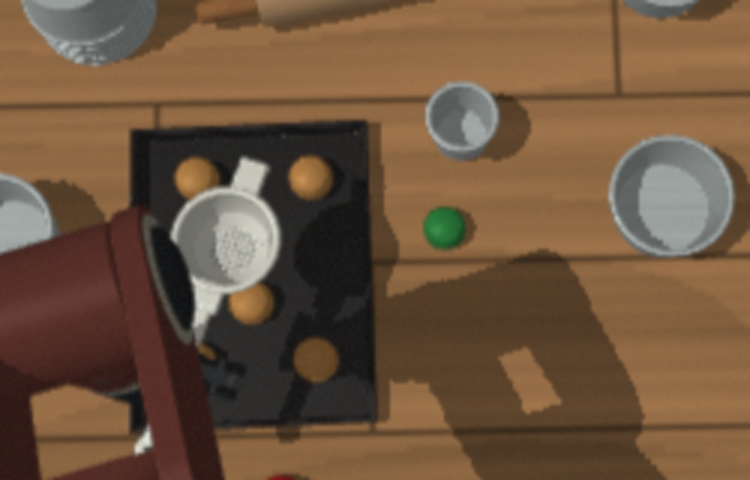

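Top and scene views show the sieve over the middle of the tray, with all five biscuits apart and both moulds, the dariole and the jar's side undisturbed. Next I'll triangulate its height and tilt.

Run:
```python
from h import *
def tri(a,b):
    A=[]
    for c,uv in(("top",a),("scene",b)):
        p0=ray(c,uv,.3);p1=ray(c,uv,0);A.append((p0,(p1-p0)/np.linalg.norm(p1-p0)))
    M=sum(np.eye(3)-np.outer(d,d) for _,d in A);v=sum((np.eye(3)-np.outer(d,d))@p for p,d in A);return np.linalg.solve(M,v).round(4)
t=lambda x,y:np.array([x,y])/3+[129.7,99.7]
s=lambda x,y:np.array([x,y])/4+[219.6,129.6]
print("rim",tri(t(225,238),s(505,168)),"lug end",tri(t(253,160),s(536,248)),"root",tri(t(207,296),s(478,95)))
o=ctrl.get_obs();print(o['t'],o['tool_pos'],np.linalg.norm(o['dq']),o['wrist_torque'])
```

```text
rim [0.5615 0.1756 0.1426] lug end [0.6232 0.154  0.1433] root [0.5132 0.1858 0.1605]
18.5 [0.45982108 0.2110373  0.13039524] 0.002956130134605768 [0.04206884 0.08073705 0.02960915]
```

```bash
python3 -c "
from station import ctrl
print(ctrl.finish_job())"
```

```text
the job is handed in; nothing more can be done
None
```

The job is handed in after about 18.5 s of robot time: the five biscuits lie flat with gaps over 30 mm, and the arm is holding the sieve still and level over the middle of the tray, its underside measured at about 10 cm above the floor, with nothing else seen to have moved in the pictures.

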